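# Register a plaster mould in the trimming jig

## Robot

A 6-joint arm with a two-finger parallel gripper is mounted at the origin on the work surface. World frame = base frame: x ahead of the robot, y to its left, z up, the work surface at z = 0. Lengths are in m, angles in rad, forces in N, time in s.
With the tool pointing down it reaches from about 0.25 to 0.8 m from the base axis. Payload 3.9 kg.
Tool frame: the origin (TCP) lies at the very end of the fingers, on their centre line; the grasp point (between the pads) lies grasp_offset behind it (grasp_offset is the distance from the TCP to the grasp point, in m); z points along the fingers, y is the direction in which the jaws open and shut (so a half turn about z gives the same grasp; the last joint's range is limited). The gripper opens to 85 mm and grips with 20 to 120 N. Pads are 22 mm wide; open, the fingers measure 114 mm over their backs; the gripper's body (76 mm by 85 mm) begins 54 mm behind the grasp point. The pads swing forward as they close: fully open they stand 13 mm farther back than shut.
Start: joints at [1.157, 0.26, -0.138, 1.173, 0, 1.571], TCP at [0.211, 0.481, 0.231] pointing down, gripper open.
Joint ranges: [-2.78, 2.78], [-0.83, 1.72], [-1.28, 1.37], [-1.9, 2.12], [-1.57, 1.48], [-3.14, 3.14]. Speed limits (rad/s): [2.57, 2.57, 3.14, 3.14, 3.14, 3.14].

## Interface

Orientations are given as a rotation vector (axis times angle).
In Python, from bench import * gives the robot as it stands.
- The arm moves only by the tool send_rows, never from a script. Its argument "commands" is a list that holds one entry, the list of rows, each a list of 6 numbers: the shift along the tool's x, y, z in cm, then the turn, a rotation vector about the tool's x, y, z in rad. A call has 1 to 20 rows; each row shifts and turns the commanded pose from where the row before left it, along the tool's axes as they then stand; what a row does not reach is not made up. A row lasts 1/12 s, in which the tool goes at most 41.7 mm and 7.16 degrees, less where a joint would pass 70% of its speed; a pose out of reach is approached as far as the arm can. A call is refused whole if a number of a shift passes 4.17 or a number of a turn 0.125, either way. A call with a gripper value outside its range is refused whole. "claw" is the closure, from -1 (fully open) to 1 (shut), set as the call begins (left out, the last holds). The fingers move at their own pace and stop on an object; the grip force is fixed at half the most. Time passes only in rows, so rows that do not move let the fingers close. It gives the time, the measured TCP pose, the force and the opening at its end, in the units of the state.
- read_state(): the state, without advancing time (a new reading comes with each control period).
- read_camera(name): name is "scene" or "top"; returns (picture, depth): 420x560x3 uint8, red, green, blue; 420x560 float32, m along the optical axis (not along the pixel's ray), 0 where there is no reading.
- camera_info(name): a dict with "fx", "fy", "cx", "cy" (pixels), "k1" (the pictures are not rectified: a ray, as slopes to the right and down, at radius r is drawn at 1 + k1 r^2 times it, then the intrinsics apply), "R" (3x3) and "t" (3): a world point X has camera coordinates R X + t. Camera axes: x right, y down, z forward; pixel columns grow to the right and rows downward; lengths in m; the calibration is good to about 2 mm. A picture is of the moment at which its call begins. camera_info takes no time and is no camera call.
- close_job(): hands the job in, once; it reports no verdict.
Trained networks look in the newest picture that a camera, given by its name, has taken for a name from the list of things; names that differ only in an ending like _2 or _b are one class to them, and where a whole thing is asked for, a point or a joint stands for the part that bears it (a point fixed in the world has none). Each returns a list of dicts, best first, with "p" (0 to 1); they miss things now and then, are a little off and sometimes report something else, mostly with a low value. They report only what shows in the picture. A call takes as long as a camera call. They do not tell look-alikes from the thing itself.
- outline_of(camera, label): "pixels" (420x560 bool, what is visible of it) and "location" ([row, column] in pixels, amid what is visible of it).
- spot_point(camera, label): "location" ([row, column] in pixels: a listed point, or the origin of a listed thing).
The state is a dict: "t": time; "joint_pos": joint angles; "joint_velocities": joint speeds; "effort": joint torques, N m; "position": TCP position; "orientation": TCP orientation; "wrist_force": force on the tool from outside, world axes, zero at the start; "ft_torque": the same for the moment, N m; "grip_width": opening from 0.0 (shut) to 1.0 (fully open).
Only numpy, scipy, OpenCV 4.12 (cv2) and the standard library are available. Lean on these libraries where they do the work, as an engineer would, in place of code of your own. Each camera call takes 0.05 s, during which the arm holds its last target. There are 200 camera calls.

## Task

Lift the plaster mould by its wooden knob from the ware board and lay it gently and flat on the aluminium bed of the trimming jig, well clear of its pins. Then slide it with a light push until its long side bears on both brass dowels at once, and, keeping it on them, along them until its end also bears on the steel nose of the red end stop, which may be set anywhere on its track, so find it by feel. Press it home lightly so that all three bear together (plaster chips: never more than about two kilos of push on any of them), then let go and leave it there, touching all three, and the other things as they are.

Things in the scene. Friction and masses are not known exactly. Their poses are not given: they have to be found in the camera images.
- mould_mid (a point): Middle of the white plaster mould slab, which is 100 mm along its x, 130 mm along its y and 28 mm thick; the point lies half-way up, 14 mm above its underside; z up. The slab is the same either way round. Plaster and knob together weigh 0.35 to 0.6 kg. It starts on the ware board, a plain wooden board 16 mm thick.
- mould_knob (a point): Middle of the mould's dark wooden knob, an upright round cylinder 32 mm in diameter that rises 36 mm above the middle of the slab's top; the point is 34 mm above mould_mid (48 mm above the underside), 18 mm below the knob's top. Between flat fingers it can turn a little, so the slab squares itself on the dowels. Pushed at the knob the slab tends to dig in its leading edge: do not bear down.
- jig: Aluminium jig fixed to the bench: flat waxed bed (slippery, friction about 0.3) 230 mm along its x, 250 mm along its y, 12 mm thick; origin at the centre of its underside. Two brass dowels stand near its +x edge, the red end stop near its +y edge. Seated, the mould's long side runs along the jig's y. A loose rib lies along the -x edge of the bed.
- seat (a point): A point fixed in the jig (jig x = 20 mm, y = 12 mm, 14 mm above the bed), axes as the jig's. With the mould home on both dowels, mould_mid has the x of this point; home on the end stop too, its y lies up to 13 mm to either side of this point, as the stop happens to be set.
- dowel_a: Rigid brass dowel, 14 mm in diameter, 20 mm high, upright on the bed; origin at its foot on the bed, jig x = 77 mm, y = 52 mm. The mould's long side bears on it. Poses are good to a millimetre or so only; contact must be felt.
- dowel_b: Second brass dowel, the same; jig x = 77 mm, y = -28 mm.
- stop: End stop's fixed track at the bed's +y edge, origin at jig x = 20 mm, y = 84 mm. On it a red slide, 44 x 20 mm, 20 mm high, is clamped fast up to 13 mm towards +y or -y of the origin; its setting is not measured. Its rigid steel nose, 14 mm in diameter, 20 mm high, meets the mould's +y end: its tip is 7 mm before the origin (jig -y), plus the setting.
- rib: Loose wooden rib lying on the jig's bed along its -x edge (jig x about -92 mm), 26 x 90 x 6 mm; not to be disturbed.
- bisque_cup: Terracotta cup 56 mm across, 55 mm high, on the ware board beside the mould; origin at its underside; not to be disturbed.
- jug: Dark brown glazed jug with a handle, 100 mm across, 150 mm high, at the far side; not to be disturbed.
- mug: Black mug, 82 mm across, 92 mm high, at the far side; not to be disturbed.
- water: Clear water bottle, 64 mm across, 200 mm high; not to be disturbed.
- bowl: Terracotta bowl, 120 mm across, 50 mm high; not to be disturbed.
- brush: Brush lying on the bench at the right-hand side, about 200 mm long; not to be disturbed.
- touch_pin (a joint): Thin brass sprung pin beside the stop's nose, standing 3.5 mm ahead of it (towards jig -y): how far it is pushed in, in m. 0 free, about 0.0035 when the mould's end bears on the nose. Very weak spring (0.2 N).
There are look-alikes about, which are no part of the job. Leave any pink or purple look-alike of the part that bears mould_mid alone.

How it is judged:
By the outcome, as a careful person would: the job done as asked, in the order asked, and still so for the second after the job is handed in, with the robot touching nothing.
It also fails if it takes over 69 s, if anything falls off the work surface, if the arm or the gripper's body presses on something with over 40 N, if the wrist force passes 120 N, or if a joint passes its speed limit or range.

## Working session

There is one attempt and no reset: what is moved stays moved. The work goes in short steps, Python scripts to look and compute and a tool call to move; the robot and the scene stay as the last step left them, time stands still between calls to the robot, and variables do not carry over. Pictures are saved under pics/ and viewed, about 8 in all and at most 12, crops included, and the job is handed in when it is done.

Besides the shell and the picture viewer there is one more tool, called after ">>>" by a JSON object that holds its "method" and its "body", one argument or row to a line. send_rows: Moves the arm, as the interface text tells. Its arguments: {"type":"object","properties":{"commands":{"type":"array"},"claw":{"type":"number"}},"required":["commands"]}

```bash
mkdir -p pics; ls; cat > h.py <<'E'
from bench import *
import numpy as np, cv2
from scipy.spatial.transform import Rotation as Ro
def px2w(cam,r,c,z=None,d=None):
    i=camera_info(cam);K=np.array([[i['fx'],0,i['cx']],[0,i['fy'],i['cy']],[0,0,1.]])
    u=cv2.undistortPoints(np.array([[[c,r]]],float),K,np.array([i['k1'],0,0,0.]))[0,0]
    R=np.array(i['R']);t=np.array(i['t']);o=-R.T@t;v=R.T@np.array([u[0],u[1],1])
    s=d if d is not None else (z-o[2])/v[2]
    return o+s*v
def w2px(cam,X):
    i=camera_info(cam);K=np.array([[i['fx'],0,i['cx']],[0,i['fy'],i['cy']],[0,0,1.]])
    p,_=cv2.projectPoints(np.array(X,float).reshape(-1,1,3),cv2.Rodrigues(np.array(i['R']))[0],np.array(i['t'],float),K,np.array([i['k1'],0,0,0.]))
    return p[:,0,::-1]
def save(n,im): cv2.imwrite('pics/'+n,im[:,:,::-1])
E
python3 - <<'E'
from h import *
for c in('scene','top'):
    p,d=read_camera(c);save(c+'0.png',p);np.save(c+'0.npy',d)
    for l in ['mould_knob','mould_mid','jig','seat','dowel_a','stop','rib','bisque_cup']:
        print(c,l,[(np.round(x['location'],1).tolist(),round(x['p'],2)) for x in spot_point(c,l)][:5])
print(read_state())
E
```

```text
pics
scene mould_knob [([164.7, 238.4], 0.79), ([122.6, 278.7], 0.76), ([202.1, 151.5], 0.71)]
scene mould_mid [([263.8, 342.1], 0.73), ([138.6, 276.4], 0.72), ([208.2, 151.1], 0.71), ([313.2, 317.4], 0.7), ([174.7, 237.5], 0.61)]
scene jig [([285.0, 313.3], 0.67), ([378.4, 406.4], 0.36)]
scene seat [([282.5, 310.4], 0.78), ([164.4, 238.1], 0.31)]
scene dowel_a [([310.4, 294.7], 0.58), ([278.0, 279.7], 0.5), ([263.1, 342.6], 0.18)]
scene stop [([315.3, 317.9], 0.73)]
scene rib [([262.4, 343.1], 0.89)]
scene bisque_cup [([173.3, 193.9], 0.9), ([175.7, 238.8], 0.42)]
top mould_knob [([304.5, 384.3], 0.97), ([152.8, 361.4], 0.97), ([226.5, 350.2], 0.93), ([191.1, 204.5], 0.25)]
top mould_mid [([151.4, 357.6], 0.84), ([228.1, 347.5], 0.66), ([307.1, 384.8], 0.65)]
top jig [([142.4, 311.1], 0.67), ([206.5, 226.8], 0.63)]
top seat [([200.5, 223.8], 0.77)]
top dowel_a []
top stop [([191.7, 204.5], 0.78), ([240.9, 410.7], 0.68)]
top rib [([232.6, 224.1], 0.67)]
top bisque_cup [([202.1, 375.4], 0.59)]
{'t': 0.9, 'joint_pos': array([ 1.15700039e+00,  2.60023596e-01, -1.38084051e-01,  1.17270737e+00,
       -5.49976831e-06,  1.57082818e+00]), 'joint_velocities': array([-0.00075746,  0.00051103,  0.00042275, -0.0002338 ,  0.00082185,
        0.00075006]), 'effort': array([-3.59793739e-05, -4.05598032e+01,  2.54238993e+01,  8.41345536e-04,
       -1.73618232e-04,  3.74648963e-06]), 'position': array([0.2110962 , 0.48068646, 0.23129797]), 'orientation': array([ 6.45410379e-01,  3.07457967e+00, -3.05109315e-05]), 'wrist_force': array([-1.1139561 ,  0.44513614, -0.7661589 ]), 'ft_torque': array([-0.05574006, -0.01411136, -0.0195544 ]), 'grip_width': 1.0058037428369477}
```

View pics/scene0.png

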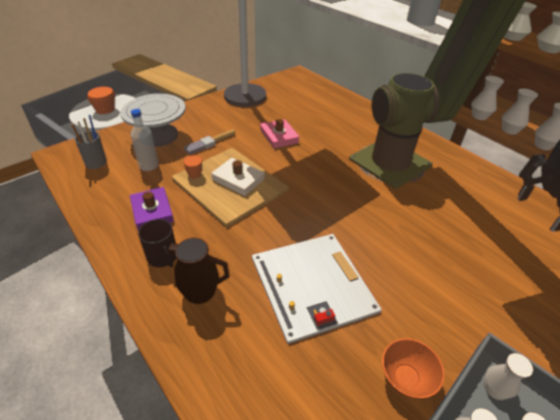

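View pics/top0.png

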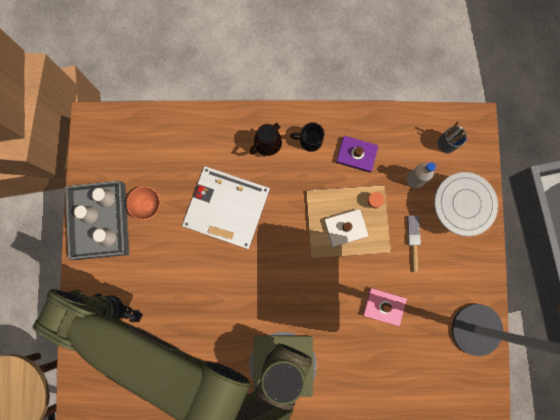

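The real mould is the white slab on the board, at top (228,347) and scene (175,238). The look-alikes are pink at top (304,384) and purple at top (152,358). In the top view the jig is at about (206,227), with the dowels along its upper edge, the stop at (192,204) and the rib at (232,222).

```bash
cat > m.py <<'E'
from h import *
p,d=read_camera('top')
hsv=cv2.cvtColor(p,cv2.COLOR_RGB2HSV)
def rect(r0,r1,c0,c1,z,sat,val):
    m=((hsv[...,1]<sat)&(hsv[...,2]>val)).astype(np.uint8);k=np.zeros_like(m);k[r0:r1,c0:c1]=m[r0:r1,c0:c1]
    cs,_=cv2.findContours(k,cv2.RETR_EXTERNAL,cv2.CHAIN_APPROX_NONE);c=max(cs,key=cv2.contourArea)[:,0]
    W=np.array([px2w('top',y,x,z)[:2] for x,y in c],np.float32)*1000
    return cv2.minAreaRect(W),c
for n,a in {'mould':(200,255,310,380,.044,90,140),'jig':(155,260,170,280,.012,90,120)}.items():
    r,c=rect(*a);print(n,np.round(r[0],1),np.round(r[1],1),round(r[2],2),cv2.boxPoints(r).round(0).tolist())
S=[]
for l,z in [('mould_knob',.064),('mould_mid',.030),('seat',.026),('dowel_a',.012),('stop',.012),('rib',.012),('bisque_cup',.016)]:
    for cam in('scene','top'):
        for x in spot_point(cam,l)[:5]:
            print(l,cam,np.round(px2w(cam,*x['location'],z)*1000).tolist(),round(x['p'],2))
a=cv2.resize(p[150:270,165:405],None,fx=3.3,fy=3.3,interpolation=cv2.INTER_CUBIC)
save('crop1.png',a)
E
python3 m.py
```

```text
mould [ 475.5 -217.8] [101.9 130.3] 16.3 [[408.0, -170.0], [445.0, -295.0], [543.0, -266.0], [506.0, -141.0]]
jig [551.8 204.6] [252.6 231.9] 70.99 [[401.0, 123.0], [620.0, 47.0], [703.0, 286.0], [483.0, 362.0]]
mould_knob scene [465.0, -225.0, 64.0] 0.79
mould_knob scene [209.0, -343.0, 64.0] 0.76
mould_knob scene [748.0, -229.0, 64.0] 0.71
mould_knob top [476.0, -226.0, 64.0] 0.81
mould_knob top [735.0, -266.0, 64.0] 0.58
mould_knob top [212.0, -343.0, 64.0] 0.57
mould_knob top [452.0, 215.0, 64.0] 0.33
mould_mid scene [470.0, 220.0, 30.0] 0.73
mould_mid scene [247.0, -308.0, 30.0] 0.72
mould_mid scene [749.0, -245.0, 30.0] 0.71
mould_mid scene [613.0, 282.0, 30.0] 0.7
mould_mid scene [472.0, -223.0, 30.0] 0.61
mould_mid top [199.0, -354.0, 30.0] 0.89
mould_mid top [748.0, -265.0, 30.0] 0.69
mould_mid top [477.0, -227.0, 30.0] 0.58
seat scene [567.0, 211.0, 26.0] 0.78
seat scene [437.0, -270.0, 26.0] 0.31
seat top [570.0, 209.0, 26.0] 0.66
dowel_a scene [639.0, 239.0, 12.0] 0.58
dowel_a scene [609.0, 149.0, 12.0] 0.5
dowel_a scene [455.0, 211.0, 12.0] 0.18
dowel_a top [600.0, 277.0, 12.0] 0.47
stop scene [607.0, 280.0, 12.0] 0.73
stop top [605.0, 279.0, 12.0] 0.55
rib scene [453.0, 210.0, 12.0] 0.89
rib top [467.0, 222.0, 12.0] 0.59
bisque_cup scene [567.0, -327.0, 16.0] 0.9
bisque_cup scene [461.0, -231.0, 16.0] 0.42
```

View pics/crop1.png

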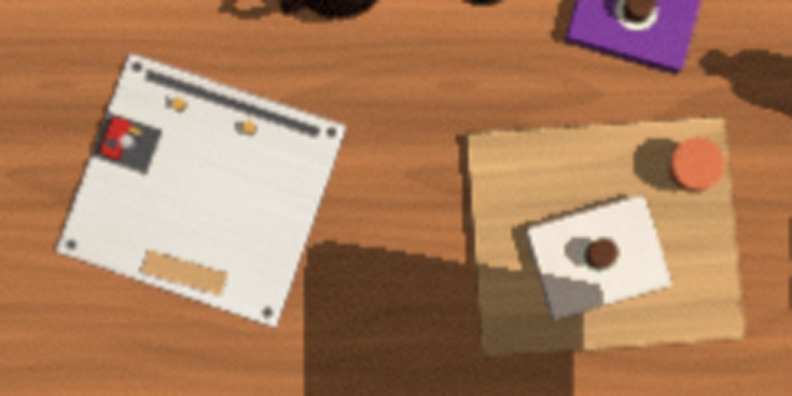

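```bash
cat > g.py <<'E'
from h import *
import sys
def err(x,y,z,jaw):
    """remaining shift (cm, current tool axes) and turn about tool z to a tool-down pose; mm, deg"""
    s=read_state();R=Ro.from_rotvec(s['orientation']).as_matrix()
    d=R.T@(np.array([x,y,z])/1000-s['position'])*100
    a=np.degrees(np.arctan2(R[1,1],R[0,1]));w=(jaw-a+90)%180-90
    print('tool xyz cm',d.round(2),'turn z rad',round(-np.radians(w),3),'| jaw',a.round(2),'tilt',np.degrees(np.arccos(-R[2,2])).round(2),
     'pos',(s['position']*1000).round(1),'F',s['wrist_force'].round(2),'T',s['ft_torque'].round(3),'grip',round(s['grip_width'],3),'t',round(s['t'],2),'j6',s['joint_pos'][5].round(2))
if __name__=='__main__': err(*map(float,sys.argv[1:]))
E
python3 -c "
import bench;print({k:getattr(bench,k) for k in dir(bench) if k[0]!='_' and not callable(getattr(bench,k))})
from h import *
print(px2w('top',226.4,346.8,.064),px2w('top',226.4,346.8,.082),px2w('scene',168,238,.064))"
python3 g.py 476 -219 180 16.3
```

```text
{'grasp_offset': 0.0187}
[ 0.47592351 -0.21709398  0.064     ] [ 0.47389373 -0.2147089   0.082     ] [ 0.47543663 -0.21208737  0.064     ]
tool xyz cm [-52.39 -53.41   5.13] turn z rad 0.873 | jaw 66.29 tilt 0.0 pos [211.1 480.7 231.3] F [-0.3  -0.35  0.03] T [-0.029  0.051 -0.   ] grip 0.997 t 1.65 j6 1.57
```

>>> {"method": "send_rows", "body": {
  "commands": [
    [[-2.6,-2.6,0,0,0,0],[-2.6,-2.6,0,0,0,0],[-2.6,-2.6,0,0,0,0],[-2.6,-2.6,0,0,0,0],[-2.6,-2.6,0,0,0,0],[-2.6,-2.6,0,0,0,0],[-2.6,-2.6,0,0,0,0],[-2.6,-2.6,0,0,0,0],[-2.6,-2.6,0,0,0,0],[-2.6,-2.6,0,0,0,0],[-2.6,-2.6,0,0,0,0],[-2.6,-2.6,0,0,0,0],[-2.6,-2.6,0,0,0,0],[-2.6,-2.6,0,0,0,0],[-2.6,-2.6,0,0,0,0],[-2.6,-2.6,0,0,0,0],[-2.6,-2.6,0,0,0,0],[-2.6,-2.6,0,0,0,0],[-2.6,-2.6,0,0,0,0],[-2.6,-2.6,0,0,0,0]]
  ],
  "claw": -1
}}

```text
t: 3.32
position: [0.4784, -0.2065, 0.2314]
orientation: [0.646, 3.074, 0.0]
wrist_force: [-0.2, 0.6, 0.2]
grip_width: 0.997
```

>>> {"method": "send_rows", "body": {
  "commands": [
    [[0,0,0.8,0,0,0.109],[0,0,0.8,0,0,0.109],[0,0,0.8,0,0,0.109],[0,0,0.8,0,0,0.109],[0,0,0.8,0,0,0.109],[0,0,0.8,0,0,0.109],[0,0,0.8,0,0,0.109],[0,0,0.8,0,0,0.109],[0,0,0,0,0,0],[0,0,0,0,0,0]]
  ]
}}

```text
t: 4.15
position: [0.4778, -0.2044, 0.1671]
orientation: [-1.879, -2.516, 0.0]
wrist_force: [-0.5, -0.5, -0.1]
grip_width: 0.998
```

```bash
python3 g.py 475.5 -217 130 16.3; python3 - <<'E'
from h import *
p,d=read_camera('scene');save('s2.png',cv2.resize(p[100:260,140:340],None,fx=4,fy=3.7))
E
```

```text
tool xyz cm [-1.15 -0.57  3.71] turn z rad 0.003 | jaw 16.49 tilt 0.06 pos [ 477.8 -204.4  167.1] F [-0.52 -0.54 -0.08] T [ 0.028 -0.006  0.004] grip 0.998 t 4.15 j6 0.88
```

View pics/s2.png

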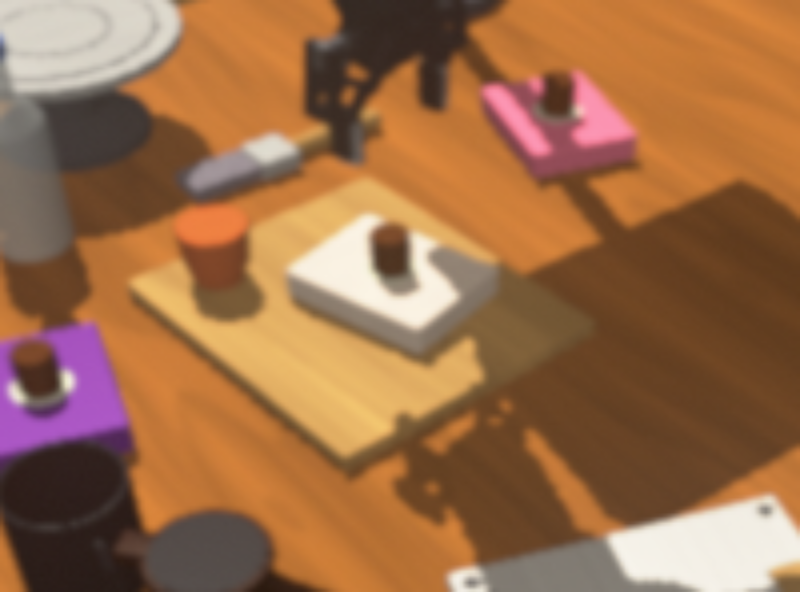

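The close crop confirms the white slab with its dark knob at crop (390,250), and the cup, pink and purple pieces well off. I'll descend on the knob.

>>> {"method": "send_rows", "body": {
  "commands": [
    [[-0.5,-0.27,0,0,0,0],[-0.5,-0.26,0,0,0,0],[0,0,1.5,0,0,0],[0,0,1.5,0,0,0],[0,0,1.5,0,0,0],[0,0,1.5,0,0,0],[0,0,1.5,0,0,0],[0,0,1.5,0,0,0],[0,0,1.2,0,0,0],[0,0,0.9,0,0,0],[0,0,0.5,0,0,0],[0,0,0.3,0,0,0],[0,0,0,0,0,0],[0,0,0,0,0,0]]
  ]
}}

```text
t: 5.37
position: [0.4762, -0.2159, 0.0488]
orientation: [1.883, 2.514, 0.0]
wrist_force: [-0.6, 0.4, 0.6]
grip_width: 1.004
```

```bash
python3 g.py 475.5 -215.5 48 16.3; python3 - <<'E'
from h import *
p,d=read_camera('scene');save('s3.png',cv2.resize(p[120:220,180:300],None,fx=6,fy=6))
E
```

```text
tool xyz cm [ 0.06 -0.06  0.08] turn z rad 0.001 | jaw 16.33 tilt 0.05 pos [ 476.2 -215.9   48.8] F [-0.61  0.37  0.57] T [ 0.068  0.034 -0.002] grip 1.004 t 5.37 j6 0.86
```

View pics/s3.png

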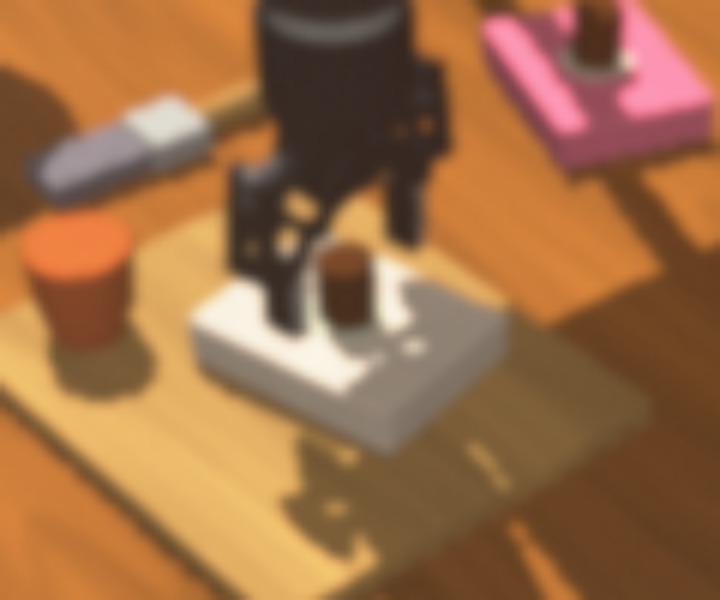

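The fingers straddle the knob, which stands about 3–4 mm towards the camera (+y) of the finger midline. I'll shift by that and close.

>>> {"method": "send_rows", "body": {
  "commands": [
    [[0.3,0,0,0,0,0],[0,0,0,0,0,0]]
  ]
}}

```text
t: 5.58
position: [0.4751, -0.2125, 0.0488]
orientation: [1.883, 2.514, 0.001]
wrist_force: [0.1, 0.4, -0.7]
grip_width: 0.999
```

>>> {"method": "send_rows", "body": {
  "commands": [
    [[0,0,0,0,0,0],[0,0,0,0,0,0],[0,0,0,0,0,0],[0,0,0,0,0,0],[0,0,0,0,0,0],[0,0,0,0,0,0],[0,0,0,0,0,0],[0,0,0,0,0,0],[0,0,0,0,0,0],[0,0,0,0,0,0],[0,0,0,0,0,0],[0,0,0,0,0,0]]
  ],
  "claw": 1
}}

```text
t: 6.58
position: [0.4753, -0.2129, 0.0486]
orientation: [1.883, 2.514, 0.0]
wrist_force: [-0.1, -0.6, 5.2]
grip_width: 0.363
```

```bash
python3 g.py 475.5 -215.5 48 16.3
```

```text
tool xyz cm [-0.26 -0.05  0.06] turn z rad 0.0 | jaw 16.33 tilt 0.04 pos [ 475.3 -212.9   48.6] F [-0.05 -0.57  5.19] T [-0.03   0.208 -0.01 ] grip 0.363 t 6.58 j6 0.86
```

>>> {"method": "send_rows", "body": {
  "commands": [
    [[0,0,-0.2,0,0,0],[0,0,-0.4,0,0,0],[0,0,-0.8,0,0,0],[0,0,-1.2,0,0,0],[0,0,-1.2,0,0,0],[0,0,-1.2,0,0,0],[0,0,-1.2,0,0,0],[0,0,-1.2,0,0,0],[0,0,-1.2,0,0,0],[0,0,-1.2,0,0,0],[0,0,-0.8,0,0,0],[0,0,-0.4,0,0,0],[0,0,0,0,0,0],[0,0,0,0,0,0]]
  ]
}}

```text
t: 7.75
position: [0.4748, -0.2126, 0.158]
orientation: [-1.883, -2.514, 0.0]
wrist_force: [-0.0, -0.6, -3.2]
grip_width: 0.356
```

```bash
cat > jig.py <<'E'
from h import *
C=np.array([551.8,204.6]);a=np.radians(-19.0);JX=np.array([np.cos(a),np.sin(a)]);JY=np.array([-np.sin(a),np.cos(a)])
def J(x,y): return C+x*JX+y*JY
E
python3 - <<'E'
from jig import *
from g import err
i=J(-5,-32);print(i);err(*i,158,-19)
p,d=read_camera('top')
# reproject jig features on both cameras
pts=[(*J(x,y)/1000,z) for x,y,z in [(115,125,.012),(115,-125,.012),(-115,-125,.012),(-115,125,.012),(77,52,.032),(77,-28,.032)]]
q,_=read_camera('scene')
out=[]
for im,c in((p,'top'),(q,'scene')):
    im=im.copy();w=w2px(c,pts)
    r0=int(w[:,0].min())-20;c0=int(w[:,1].min())-20;k=im[r0:r0+140,c0:c0+170]
    k=cv2.resize(k,(170*4,140*4)) if 0 else cv2.resize(k,(400*k.shape[1]//170,560*k.shape[0]//140//2*1+120))
    fx=400/170;fy=k.shape[0]/min(140,420-r0)
    for r,cc in w: cv2.drawMarker(k,(int((cc-c0+.5)*fx),int((r-r0+.5)*fy)),(0,255,0),0,7,1)
    out.append(k)
h=min(o.shape[0] for o in out);save('ov.png',np.hstack([o[:h] for o in out]))
r,c=w2px('top',[.475,-.213,.15])[0];print(r,c)
hsv=cv2.cvtColor(p,cv2.COLOR_RGB2HSV)
E
```

```text
[536.65422618 175.97124635]
tool xyz cm [3.555e+01 1.687e+01 1.000e-02] turn z rad 0.617 | jaw 16.33 tilt 0.03 pos [ 474.8 -212.6  158. ] F [-0.05 -0.55 -3.22] T [0.002 0.065 0.015] grip 0.356 t 7.75 j6 0.86
223.7120106520123 349.0054921429861
```

View pics/ov.png

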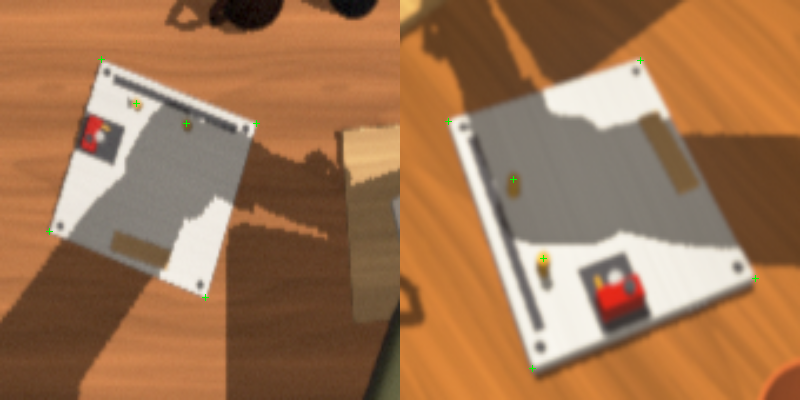

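>>> {"method": "send_rows", "body": {
  "commands": [
    [[0.8,0.38,0,0,0,0],[1.5,0.71,0,0,0,0],[2.2,1.05,0,0,0,0],[2.2,1.05,0,0,0,0],[2.2,1.05,0,0,0,0],[2.2,1.05,0,0,0,0],[2.2,1.05,0,0,0,0],[2.2,1.05,0,0,0,0],[2.2,1.05,0,0,0,0],[2.2,1.05,0,0,0,0],[2.2,1.05,0,0,0,0],[2.2,1.05,0,0,0,0],[2.2,1.05,0,0,0,0],[2.2,1.05,0,0,0,0],[2.2,1.05,0,0,0,0],[2.2,1.05,0,0,0,0],[1.5,0.71,0,0,0,0],[0.8,0.38,0,0,0,0],[0.2,0,0,0,0,0]]
  ]
}}

```text
t: 9.43
position: [0.5368, 0.1782, 0.1577]
orientation: [-1.88, -2.516, 0.0]
wrist_force: [0.4, 0.5, -3.4]
grip_width: 0.358
```

>>> {"method": "send_rows", "body": {
  "commands": [
    [[0,0,0,0,0,0.04],[0,0,0,0,0,0.07],[0,0,0,0,0,0.077],[0,0,0,0,0,0.08],[0,0,0,0,0,0.08],[0,0,0,0,0,0.08],[0,0,0,0,0,0.08],[0,0,0,0,0,0.07],[0,0,0,0,0,0.04],[0,0,0,0,0,0],[0,0,0,0,0,0]]
  ]
}}

```text
t: 10.35
position: [0.5364, 0.1755, 0.1581]
orientation: [2.558, 1.824, -0.002]
wrist_force: [0.2, -0.2, -4.4]
grip_width: 0.356
```

```bash
cat > chk.py <<'E'
from jig import *
from g import err
import sys
# slab pose in jig coords from its top face seen in top camera
def slab(z,show=None):
    p,d=read_camera('top');o=outline_of('top','mould_mid')
    i=J(-5,-20)/1000;r,c=w2px('top',[*i,z])[0]
    o=[x for x in o if np.hypot(x['location'][0]-r,x['location'][1]-c)<40]
    print('outlines',[(np.round(x['location']),round(x['p'],2),x['pixels'].sum()) for x in o])
    if show: save(show,cv2.resize(p[140:270,160:320],None,fx=4.5,fy=4.5))
if __name__=='__main__': 
    err(*J(-5,-32),44.6,-19);slab(.13,sys.argv[1])
    q,_=read_camera('scene');save('sc_'+sys.argv[1],cv2.resize(q[170:360,200:400],None,fx=4,fy=3.1))
E
python3 chk.py a1.png
```

```text
tool xyz cm [6.000e-02 1.000e-02 1.135e+01] turn z rad -0.0 | jaw -19.02 tilt 0.06 pos [536.4 175.5 158.1] F [ 0.21 -0.24 -4.37] T [ 0.034 -0.022  0.026] grip 0.356 t 10.35 j6 2.22
outlines [(array([201., 248.]), 0.89, np.int64(313))]
```

View pics/sc_a1.png

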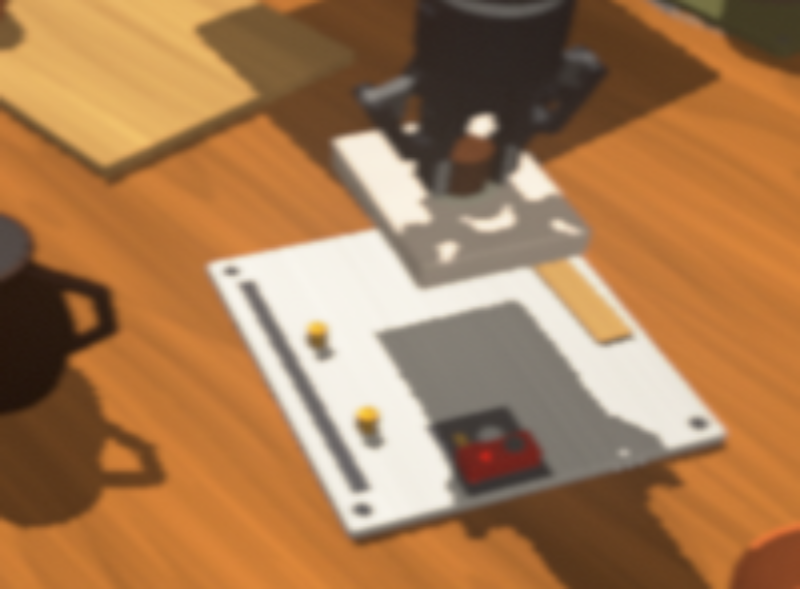

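>>> {"method": "send_rows", "body": {
  "commands": [
    [[0,0,0.5,0,0,0],[0,0,1.0,0,0,0],[0,0,1.5,0,0,0],[0,0,1.5,0,0,0],[0,0,1.5,0,0,0],[0,0,1.5,0,0,0],[0,0,1.2,0,0,0],[0,0,0.9,0,0,0],[0,0,0.6,0,0,0],[0,0,0.4,0,0,0],[0,0,0.2,0,0,0],[0,0,0.1,0,0,0],[0,0,0,0,0,0],[0,0,0,0,0,0]]
  ]
}}

```text
t: 11.67
position: [0.5374, 0.1765, 0.0499]
orientation: [2.558, 1.824, 0.002]
wrist_force: [-0.5, 0.6, -3.9]
grip_width: 0.358
```

>>> {"method": "send_rows", "body": {
  "commands": [
    [[0,0,0.05,0,0,0],[0,0,0.05,0,0,0],[0,0,0.05,0,0,0],[0,0,0,0,0,0]]
  ]
}}

```text
t: 12.0
position: [0.5369, 0.1764, 0.0479]
orientation: [2.558, 1.824, 0.0]
wrist_force: [-0.3, -0.2, -3.9]
grip_width: 0.357
```

>>> {"method": "send_rows", "body": {
  "commands": [
    [[0,0,0.04,0,0,0],[0,0,0.04,0,0,0],[0,0,0.02,0,0,0],[0,0,0,0,0,0]]
  ]
}}

```text
t: 12.33
position: [0.5368, 0.1763, 0.0467]
orientation: [-2.558, -1.824, 0.0]
wrist_force: [0.1, -0.5, -3.6]
grip_width: 0.358
```

>>> {"method": "send_rows", "body": {
  "commands": [
    [[0,0,0.04,0,0,0],[0,0,0.04,0,0,0],[0,0,0.02,0,0,0],[0,0,0,0,0,0]]
  ]
}}

```text
t: 12.67
position: [0.5368, 0.1764, 0.0457]
orientation: [-2.558, -1.824, 0.0]
wrist_force: [0.0, 0.0, -3.8]
grip_width: 0.355
```

>>> {"method": "send_rows", "body": {
  "commands": [
    [[0,0,0.02,0,0,0],[0,0,0.02,0,0,0],[0,0,0.01,0,0,0],[0,0,0,0,0,0]]
  ]
}}

```text
t: 13.0
position: [0.5369, 0.1764, 0.0453]
orientation: [-2.558, -1.824, 0.0]
wrist_force: [0.4, 0.3, -4.1]
grip_width: 0.36
```

>>> {"method": "send_rows", "body": {
  "commands": [
    [[0,0,0.02,0,0,0],[0,0,0.02,0,0,0],[0,0,0.01,0,0,0],[0,0,0,0,0,0]]
  ]
}}

```text
t: 13.33
position: [0.5369, 0.1763, 0.0448]
orientation: [-2.558, -1.824, 0.0]
wrist_force: [0.3, -0.2, -3.2]
grip_width: 0.361
```

>>> {"method": "send_rows", "body": {
  "commands": [
    [[0,0,0.02,0,0,0],[0,0,0.01,0,0,0],[0,0,0,0,0,0],[0,0,0,0,0,0]]
  ]
}}

```text
t: 13.67
position: [0.5369, 0.1764, 0.0446]
orientation: [2.558, 1.824, 0.0]
wrist_force: [-0.2, -0.6, -2.3]
grip_width: 0.358
```

>>> {"method": "send_rows", "body": {
  "commands": [
    [[0,0,0.02,0,0,0],[0,0,0.01,0,0,0],[0,0,0,0,0,0],[0,0,0,0,0,0]]
  ]
}}

```text
t: 14.0
position: [0.537, 0.1764, 0.0446]
orientation: [2.558, 1.824, 0.001]
wrist_force: [-1.0, -0.0, 3.6]
grip_width: 0.359
```

```bash
python3 chk.py a2.png; python3 -c "
import cv2,numpy as np
a=cv2.imread('pics/a2.png');b=cv2.imread('pics/sc_a2.png');a=cv2.resize(a,(400,325));b=cv2.resize(b,(400,325));cv2.imwrite('pics/a2b.png',np.hstack([a,b]))"
```

```text
tool xyz cm [-0.05 -0.02  0.  ] turn z rad -0.0 | jaw -19.02 tilt 0.03 pos [537.  176.4  44.6] F [-1.   -0.03  3.59] T [-0.115  0.42  -0.008] grip 0.359 t 14.0 j6 2.22
outlines [(array([205., 251.]), 0.59, np.int64(279))]
```

View pics/a2b.png

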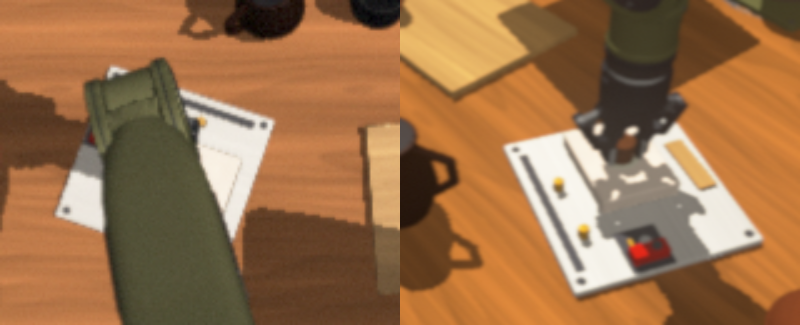

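>>> {"method": "send_rows", "body": {
  "commands": [
    [[0,0,-0.03,0,0,0],[0,0,0,0,0,0],[0,0,0,0,0,0]]
  ]
}}

```text
t: 14.4
position: [0.537, 0.1764, 0.0446]
orientation: [2.558, 1.824, 0.0]
wrist_force: [-1.5, -0.2, 3.0]
grip_width: 0.36
```

>>> {"method": "send_rows", "body": {
  "commands": [
    [[0,0.1,0,0,0,0],[0,0.2,0,0,0,0],[0,0.2,0,0,0,0],[0,0.2,0,0,0,0],[0,0.2,0,0,0,0],[0,0.2,0,0,0,0],[0,0.2,0,0,0,0],[0,0.1,0,0,0,0],[0,0,0,0,0,0]]
  ]
}}

```text
t: 15.15
position: [0.5507, 0.1717, 0.0446]
orientation: [2.558, 1.823, 0.001]
wrist_force: [-0.8, -0.2, 4.4]
grip_width: 0.358
```

```bash
cat > f.py <<'E'
from jig import *
import time
s=read_state();v=(s['position'][:2]*1000-C);F=s['wrist_force']
R=Ro.from_rotvec(s['orientation']).as_matrix()
print('t',round(s['t'],2),'TCP jig mm',(v@JX).round(2),(v@JY).round(2),'z',(s['position'][2]*1000).round(2),'F jig',(F[:2]@JX).round(2),(F[:2]@JY).round(2),'Fz',F[2].round(2),'T',s['ft_torque'].round(3),'tilt',np.degrees(np.arccos(-R[2,2])).round(2))
E
python3 f.py
```

```text
t 15.15 TCP jig mm 9.67 -31.43 z 44.62 F jig -0.73 -0.5 Fz 4.41 T [ 0.141  0.401 -0.01 ] tilt 0.04
```

>>> {"method": "send_rows", "body": {
  "commands": [
    [[0,0,-0.03,0,0,0],[0,0,0,0,0,0],[0,0,0,0,0,0]]
  ]
}}

```text
t: 15.4
position: [0.5507, 0.1718, 0.0446]
orientation: [2.557, 1.823, 0.001]
wrist_force: [0.6, -0.3, -0.0]
grip_width: 0.356
```

```bash
python3 f.py
```

```text
t 15.4 TCP jig mm 9.62 -31.43 z 44.63 F jig 0.69 -0.04 Fz -0.03 T [ 0.093 -0.091 -0.042] tilt 0.05
```

>>> {"method": "send_rows", "body": {
  "commands": [
    [[0,0.15,-0.01,0,0,0],[0,0.15,0,0,0,0],[0,0.15,0,0,0,0],[0,0.1,0,0,0,0],[0,0.1,0,0,0,0],[0,0.05,0,0,0,0],[0,0,0,0,0,0]]
  ]
}}

```text
t: 15.98
position: [0.5567, 0.1693, 0.0447]
orientation: [2.558, 1.824, -0.001]
wrist_force: [-0.2, -0.0, -1.0]
grip_width: 0.357
```

>>> {"method": "send_rows", "body": {
  "commands": [
    [[0,0.03,0,0,0,0],[0,0.03,0,0,0,0],[0,0.02,0,0,0,0],[0,0,0,0,0,0]]
  ]
}}

```text
t: 16.32
position: [0.5574, 0.1692, 0.0447]
orientation: [2.558, 1.824, -0.001]
wrist_force: [-0.2, 0.0, -2.5]
grip_width: 0.354
```

```bash
python3 f.py
```

```text
t 16.32 TCP jig mm 16.83 -31.68 z 44.66 F jig -0.15 -0.04 Fz -2.51 T [0.035 0.044 0.015] tilt 0.02
```

>>> {"method": "send_rows", "body": {
  "commands": [
    [[0,0.03,0,0,0,0],[0,0.03,0,0,0,0],[0,0.02,0,0,0,0],[0,0,0,0,0,0]]
  ]
}}

```text
t: 16.65
position: [0.5583, 0.1689, 0.0447]
orientation: [2.558, 1.824, -0.0]
wrist_force: [-0.3, -0.0, -3.0]
grip_width: 0.356
```

>>> {"method": "send_rows", "body": {
  "commands": [
    [[0,0.03,0,0,0,0],[0,0.03,0,0,0,0],[0,0.02,0,0,0,0],[0,0,0,0,0,0]]
  ]
}}

```text
t: 16.98
position: [0.5591, 0.1687, 0.0449]
orientation: [2.558, 1.824, 0.0]
wrist_force: [0.0, 0.1, -4.5]
grip_width: 0.353
```

```bash
python3 f.py
```

```text
t 16.98 TCP jig mm 18.59 -31.55 z 44.89 F jig -0.0 0.09 Fz -4.46 T [ 0.018  0.03  -0.019] tilt 0.0
```

>>> {"method": "send_rows", "body": {
  "commands": [
    [[0,0.03,0.02,0,0,0],[0,0.02,0.01,0,0,0],[0,0,0,0,0,0],[0,0,0,0,0,0]]
  ]
}}

```text
t: 17.32
position: [0.5595, 0.1686, 0.0447]
orientation: [-2.558, -1.824, -0.0]
wrist_force: [0.3, 0.7, -3.4]
grip_width: 0.355
```

```bash
python3 f.py
```

```text
t 17.32 TCP jig mm 19.03 -31.53 z 44.66 F jig 0.03 0.8 Fz -3.39 T [-0.002  0.057 -0.01 ] tilt 0.01
```

>>> {"method": "send_rows", "body": {
  "commands": [
    [[0,0.03,0.01,0,0,0],[0,0.02,0.01,0,0,0],[0,0,0,0,0,0],[0,0,0,0,0,0]]
  ]
}}

```text
t: 17.65
position: [0.56, 0.1685, 0.0446]
orientation: [-2.558, -1.824, -0.0]
wrist_force: [-0.7, 0.8, 0.5]
grip_width: 0.354
```

>>> {"method": "send_rows", "body": {
  "commands": [
    [[0,0.03,0,0,0,0],[0,0.02,0,0,0,0],[0,0,0,0,0,0],[0,0,0,0,0,0]]
  ]
}}

```text
t: 17.98
position: [0.5606, 0.1683, 0.0446]
orientation: [2.558, 1.824, 0.001]
wrist_force: [-0.8, 0.6, 1.7]
grip_width: 0.358
```

```bash
python3 f.py
```

```text
t 17.98 TCP jig mm 20.11 -31.41 z 44.65 F jig -0.95 0.34 Fz 1.72 T [0.142 0.373 0.007] tilt 0.02
```

>>> {"method": "send_rows", "body": {
  "commands": [
    [[0,0.03,-0.01,0,0,0],[0,0.02,0,0,0,0],[0,0,0,0,0,0],[0,0,0,0,0,0]]
  ]
}}

```text
t: 18.32
position: [0.5611, 0.1681, 0.0446]
orientation: [2.558, 1.824, 0.0]
wrist_force: [-1.3, 0.3, 1.0]
grip_width: 0.359
```

>>> {"method": "send_rows", "body": {
  "commands": [
    [[0,0.03,0,0,0,0],[0,0.02,0,0,0,0],[0,0,0,0,0,0],[0,0,0,0,0,0]]
  ]
}}

```text
t: 18.65
position: [0.5613, 0.1681, 0.0446]
orientation: [-2.558, -1.824, -0.0]
wrist_force: [-3.1, 1.3, 2.4]
grip_width: 0.356
```

```bash
python3 f.py
```

```text
t 18.65 TCP jig mm 20.86 -31.47 z 44.62 F jig -3.36 0.18 Fz 2.43 T [ 0.169  0.424 -0.062] tilt 0.01
```

Contact is felt at jig x≈21. The slab's end only reaches y≈34, so this must be dowel_b alone, because dowel_a stands at y=52. I'll back off and move on along y so that it spans both dowels, still short of the stop.

>>> {"method": "send_rows", "body": {
  "commands": [
    [[0,-0.1,-0.02,0,0,0],[0,-0.1,0,0,0,0],[0,-0.1,0,0,0,0],[0.1,0,0,0,0,0],[0.2,0,0,0,0,0],[0.2,0,0,0,0,0],[0.2,0,0,0,0,0],[0.2,0,0,0,0,0],[0.2,0,0,0,0,0],[0.2,0,0,0,0,0],[0.2,0,0,0,0,0],[0.2,0,0,0,0,0],[0.2,0,0,0,0,0],[0.2,0,0,0,0,0],[0.1,0,0,0,0,0],[0,0,0,0,0,0],[0,0,0,0,0,0]]
  ]
}}

```text
t: 20.07
position: [0.5659, 0.1902, 0.0446]
orientation: [-2.557, -1.824, -0.001]
wrist_force: [-0.2, 0.9, -1.1]
grip_width: 0.357
```

```bash
python3 f.py; python3 - <<'E'
from jig import *
q,_=read_camera('scene')
w=[]
# expected slab top corners for knob at TCP
s=read_state();v=s['position'][:2]*1000-C;tx,ty=v@JX,v@JY
pts=[(*J(tx+a,ty+b)/1000,.040) for a,b in((50,65),(-50,65),(50,-65),(-50,-65))]
w=w2px('scene',pts);k=cv2.resize(q[210:340,240:390],None,fx=5.2,fy=4.6)
for r,c in w: cv2.drawMarker(k,(int((c-240+.5)*5.2),int((r-210+.5)*4.6)),(0,255,0),0,12,1)
save('b1.png',k)
E
```

```text
t 20.07 TCP jig mm 18.0 -9.08 z 44.65 F jig -0.5 0.78 Fz -1.07 T [ 0.087 -0.056 -0.018] tilt 0.05
```

View pics/b1.png

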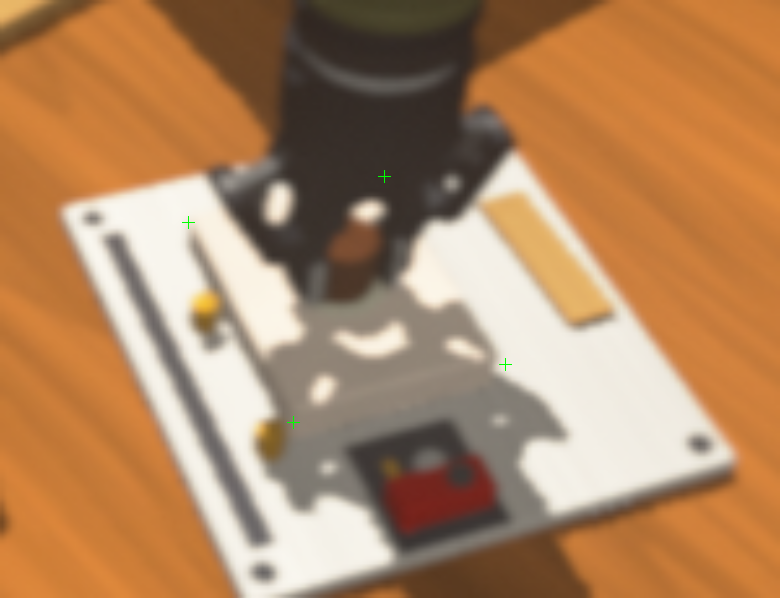

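The slab lies about 3 mm behind the projected corners: its front corner is near (285,408), dowel_a at (270,435) and the nose at (430,460), with a wide gap still to the nose. I'll advance another 8 mm in y, then push onto the dowels.

>>> {"method": "send_rows", "body": {
  "commands": [
    [[0.1,0,0,0,0,0],[0.2,0,0,0,0,0],[0.2,0,0,0,0,0],[0.2,0,0,0,0,0],[0.1,0,0,0,0,0],[0,0,0,0,0,0],[0,0.05,0,0,0,0],[0,0.05,0,0,0,0],[0,0.05,0,0,0,0],[0,0.03,0,0,0,0],[0,0,0,0,0,0],[0,0,0,0,0,0]]
  ]
}}

```text
t: 21.12
position: [0.57, 0.1966, 0.0446]
orientation: [-2.558, -1.824, 0.0]
wrist_force: [-0.3, 0.7, -1.5]
grip_width: 0.359
```

```bash
python3 f.py
```

```text
t 21.12 TCP jig mm 19.81 -1.61 z 44.65 F jig -0.52 0.6 Fz -1.53 T [ 0.076  0.113 -0.009] tilt 0.01
```

>>> {"method": "send_rows", "body": {
  "commands": [
    [[0,0.03,0,0,0,0],[0,0.02,0,0,0,0],[0,0,0,0,0,0],[0,0,0,0,0,0]]
  ]
}}

```text
t: 21.45
position: [0.5704, 0.1965, 0.0446]
orientation: [-2.558, -1.824, 0.0]
wrist_force: [0.0, 0.4, -1.8]
grip_width: 0.355
```

>>> {"method": "send_rows", "body": {
  "commands": [
    [[0,0.03,0,0,0,0],[0,0.02,0,0,0,0],[0,0,0,0,0,0],[0,0,0,0,0,0]]
  ]
}}

```text
t: 21.78
position: [0.5709, 0.1963, 0.0447]
orientation: [-2.558, -1.824, 0.0]
wrist_force: [-0.7, -0.7, -1.2]
grip_width: 0.356
```

```bash
python3 f.py
```

```text
t 21.78 TCP jig mm 20.75 -1.6 z 44.68 F jig -0.44 -0.92 Fz -1.19 T [0.065 0.175 0.022] tilt 0.01
```

>>> {"method": "send_rows", "body": {
  "commands": [
    [[0,0.03,0,0,0,0],[0,0.02,0,0,0,0],[0,0,0,0,0,0],[0,0,0,0,0,0]]
  ]
}}

```text
t: 22.12
position: [0.5709, 0.1963, 0.0447]
orientation: [-2.557, -1.824, 0.001]
wrist_force: [-2.5, 1.1, 0.1]
grip_width: 0.358
```

>>> {"method": "send_rows", "body": {
  "commands": [
    [[0,0.03,0,0,0,0],[0,0,0,0,0,0],[0,0,0,0,0,0]]
  ]
}}

```text
t: 22.37
position: [0.571, 0.1963, 0.0447]
orientation: [-2.557, -1.823, 0.001]
wrist_force: [-5.3, 2.3, 2.1]
grip_width: 0.358
```

```bash
python3 f.py
```

```text
t 22.37 TCP jig mm 20.84 -1.64 z 44.7 F jig -5.78 0.48 Fz 2.1 T [ 0.369  0.865 -0.054] tilt 0.08
```

```bash
python3 - <<'E'
from jig import *
for n,c,r,cc in [('nose','scene',310,322.7),('nose','top',192.4,203.5)]:
    v=px2w(c,r,cc,.032)[:2]*1000-C;print(n,c,v@JX,v@JY)
for c in('scene','top'):
    p=cv2.cvtColor(cv2.imread('pics/%s0.png'%c),cv2.COLOR_BGR2HSV)
    r0,c0=map(int,w2px(c,[*J(20,84)/1000,.032])[0]);k=np.zeros(p.shape[:2],bool);k[r0-15:r0+16,c0-15:c0+16]=1
    m=k&((p[...,0]<6)|(p[...,0]>174))&(p[...,1]>180)&(p[...,2]>120)
    P=[(px2w(c,a,b,.032)[:2]*1000-C) for a,b in np.argwhere(m)];P=np.array([(v@JX,v@JY) for v in P]);print(c,len(P),np.percentile(P,[2,50,98],axis=0).round(1).tolist())
E
```

```text
nose scene 18.789977456645566 91.12854014091022
nose top 19.997530482100185 87.53920975056516
scene 111 [[2.7, 95.5], [27.6, 106.4], [41.9, 113.7]]
top 41 [[-0.6, 93.3], [25.1, 102.7], [37.8, 111.2]]
```

>>> {"method": "send_rows", "body": {
  "commands": [
    [[0.05,0,-0.02,0,0,0],[0.1,0,0,0,0,0],[0.1,0,0,0,0,0],[0.1,0,0,0,0,0],[0.05,0,0,0,0,0],[0,0,0,0,0,0]]
  ]
}}

```text
t: 22.87
position: [0.5719, 0.1992, 0.0447]
orientation: [2.558, 1.824, -0.004]
wrist_force: [-6.3, -1.2, 2.8]
grip_width: 0.357
```

```bash
python3 f.py
```

```text
t 22.87 TCP jig mm 20.81 1.4 z 44.68 F jig -5.55 -3.18 Fz 2.8 T [-0.052  1.058 -0.119] tilt 0.14
```

>>> {"method": "send_rows", "body": {
  "commands": [
    [[0.1,-0.01,-0.02,0,0,0],[0.1,0,0,0,0,0],[0.1,0,0,0,0,0],[0.1,0,0,0,0,0],[0.1,0,0,0,0,0],[0,0,0,0,0,0]]
  ]
}}

```text
t: 23.37
position: [0.5737, 0.2043, 0.0447]
orientation: [-2.558, -1.824, 0.003]
wrist_force: [-6.1, -1.2, 0.1]
grip_width: 0.357
```

```bash
python3 f.py
```

```text
t 23.37 TCP jig mm 20.83 6.81 z 44.69 F jig -5.37 -3.1 Fz 0.14 T [ 0.021  1.002 -0.021] tilt 0.11
```

>>> {"method": "send_rows", "body": {
  "commands": [
    [[0.1,0,0,0,0,0],[0.1,0,0,0,0,0],[0.1,0,0,0,0,0],[0.05,0,0,0,0,0],[0,0,0,0,0,0]]
  ]
}}

```text
t: 23.78
position: [0.5748, 0.2075, 0.0447]
orientation: [-2.558, -1.823, 0.003]
wrist_force: [-4.6, -0.7, 1.7]
grip_width: 0.362
```

```bash
python3 f.py
```

```text
t 23.78 TCP jig mm 20.8 10.24 z 44.7 F jig -4.13 -2.12 Fz 1.72 T [ 0.03   0.993 -0.094] tilt 0.12
```

>>> {"method": "send_rows", "body": {
  "commands": [
    [[0.05,0,0,0,0,0],[0.05,0,0,0,0,0],[0,0,0,0,0,0]]
  ]
}}

```text
t: 24.03
position: [0.5751, 0.2084, 0.0447]
orientation: [-2.558, -1.823, 0.003]
wrist_force: [-5.2, -0.7, 0.6]
grip_width: 0.361
```

>>> {"method": "send_rows", "body": {
  "commands": [
    [[0.05,0,0,0,0,0],[0.05,0,0,0,0,0],[0,0,0,0,0,0]]
  ]
}}

```text
t: 24.28
position: [0.5754, 0.2093, 0.0447]
orientation: [-2.558, -1.823, 0.003]
wrist_force: [-6.1, -1.3, 0.9]
grip_width: 0.359
```

```bash
python3 f.py
```

```text
t 24.28 TCP jig mm 20.79 12.14 z 44.67 F jig -5.3 -3.25 Fz 0.92 T [-0.022  0.993 -0.071] tilt 0.13
```

>>> {"method": "send_rows", "body": {
  "commands": [
    [[0.05,0,0,0,0,0],[0.05,0,0,0,0,0],[0,0,0,0,0,0]]
  ]
}}

```text
t: 24.53
position: [0.5757, 0.2103, 0.0447]
orientation: [-2.558, -1.823, 0.004]
wrist_force: [-5.8, -0.4, 1.3]
grip_width: 0.358
```

>>> {"method": "send_rows", "body": {
  "commands": [
    [[0.05,0,0,0,0,0],[0.05,0,0,0,0,0],[0,0,0,0,0,0]]
  ]
}}

```text
t: 24.78
position: [0.5761, 0.2112, 0.0447]
orientation: [-2.558, -1.823, 0.003]
wrist_force: [-4.8, -0.6, 0.6]
grip_width: 0.355
```

>>> {"method": "send_rows", "body": {
  "commands": [
    [[0.05,0,0,0,0,0],[0.05,0,0,0,0,0],[0,0,0,0,0,0]]
  ]
}}

```text
t: 25.03
position: [0.5764, 0.2122, 0.0447]
orientation: [-2.558, -1.823, 0.003]
wrist_force: [-4.9, -0.4, 0.1]
grip_width: 0.359
```

```bash
python3 f.py; python3 - <<'E'
from jig import *
q,_=read_camera('scene');save('c1.png',cv2.resize(q[250:340,270:370],None,fx=7,fy=6,interpolation=cv2.INTER_CUBIC))
E
```

```text
t 25.03 TCP jig mm 20.82 15.19 z 44.72 F jig -4.47 -1.96 Fz 0.07 T [-0.082  0.979 -0.134] tilt 0.12
```

View pics/c1.png

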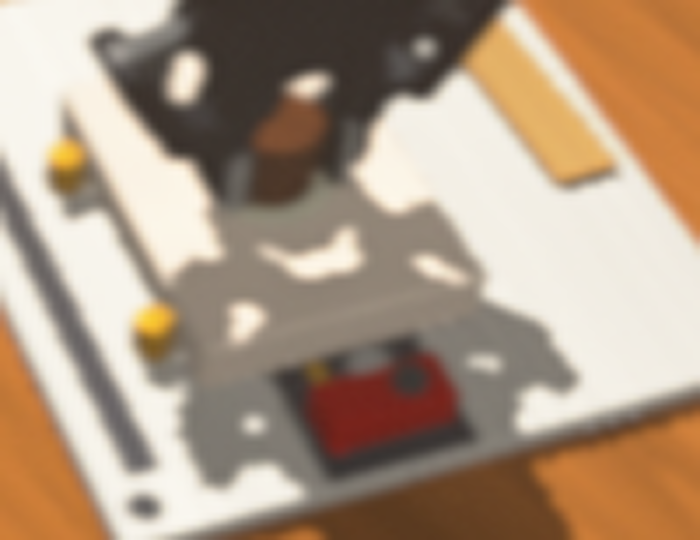

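The picture shows the slab beside both dowels, at crop (65,165) and (155,330), with similar offsets. The nose at (370,355) is only a few mm ahead of the slab's end.

>>> {"method": "send_rows", "body": {
  "commands": [
    [[0.05,0,0,0,0,0],[0.05,0,0,0,0,0],[0,0,0,0,0,0]]
  ]
}}

```text
t: 25.33
position: [0.5767, 0.2131, 0.0447]
orientation: [-2.558, -1.823, 0.003]
wrist_force: [-4.8, -0.7, 0.2]
grip_width: 0.36
```

```bash
python3 f.py
```

```text
t 25.33 TCP jig mm 20.76 16.17 z 44.69 F jig -4.33 -2.25 Fz 0.23 T [-0.001  0.975 -0.083] tilt 0.13
```

>>> {"method": "send_rows", "body": {
  "commands": [
    [[0.05,0,0,0,0,0],[0.05,0,0,0,0,0],[0,0,0,0,0,0]]
  ]
}}

```text
t: 25.58
position: [0.577, 0.2141, 0.0447]
orientation: [-2.558, -1.823, 0.003]
wrist_force: [-4.6, 0.1, 0.6]
grip_width: 0.357
```

>>> {"method": "send_rows", "body": {
  "commands": [
    [[0.05,0,0,0,0,0],[0.05,0,0,0,0,0],[0,0,0,0,0,0]]
  ]
}}

```text
t: 25.83
position: [0.5774, 0.215, 0.0447]
orientation: [-2.558, -1.823, 0.003]
wrist_force: [-5.7, -1.6, 0.7]
grip_width: 0.354
```

>>> {"method": "send_rows", "body": {
  "commands": [
    [[0.05,0,0,0,0,0],[0.05,0,0,0,0,0],[0,0,0,0,0,0]]
  ]
}}

```text
t: 26.08
position: [0.5777, 0.2159, 0.0447]
orientation: [-2.558, -1.823, 0.004]
wrist_force: [-5.5, -0.7, 0.6]
grip_width: 0.356
```

>>> {"method": "send_rows", "body": {
  "commands": [
    [[0.05,0,0,0,0,0],[0.05,0,0,0,0,0],[0,0,0,0,0,0]]
  ]
}}

```text
t: 26.33
position: [0.578, 0.2169, 0.0447]
orientation: [-2.558, -1.823, 0.004]
wrist_force: [-5.2, -0.3, 1.5]
grip_width: 0.356
```

>>> {"method": "send_rows", "body": {
  "commands": [
    [[0.05,0,0,0,0,0],[0.05,0,0,0,0,0],[0,0,0,0,0,0]]
  ]
}}

```text
t: 26.58
position: [0.5783, 0.2178, 0.0447]
orientation: [-2.558, -1.823, 0.004]
wrist_force: [-6.0, -1.4, 0.3]
grip_width: 0.355
```

```bash
python3 f.py
```

```text
t 26.58 TCP jig mm 20.73 21.14 z 44.68 F jig -5.2 -3.27 Fz 0.35 T [-0.121  1.001 -0.097] tilt 0.13
```

>>> {"method": "send_rows", "body": {
  "commands": [
    [[0.05,0,0,0,0,0],[0.05,0,0,0,0,0],[0,0,0,0,0,0]]
  ]
}}

```text
t: 26.83
position: [0.5786, 0.2187, 0.0447]
orientation: [-2.558, -1.823, 0.004]
wrist_force: [-5.0, -0.2, 1.0]
grip_width: 0.356
```

>>> {"method": "send_rows", "body": {
  "commands": [
    [[0.05,0,0,0,0,0],[0.05,0,0,0,0,0],[0,0,0,0,0,0]]
  ]
}}

```text
t: 27.08
position: [0.579, 0.2197, 0.0447]
orientation: [-2.558, -1.823, 0.004]
wrist_force: [-4.3, -0.3, 0.6]
grip_width: 0.357
```

>>> {"method": "send_rows", "body": {
  "commands": [
    [[0.05,0,0,0,0,0],[0.05,0,0,0,0,0],[0,0,0,0,0,0]]
  ]
}}

```text
t: 27.33
position: [0.5793, 0.2206, 0.0447]
orientation: [-2.558, -1.823, 0.004]
wrist_force: [-5.0, -0.7, 1.0]
grip_width: 0.355
```

```bash
python3 f.py; python3 - <<'E'
from jig import *
q,_=read_camera('scene');r0,c0,fx,fy=250,270,7,6
k=cv2.resize(q[r0:340,c0:370],None,fx=fx,fy=fy,interpolation=cv2.INTER_CUBIC)
s=read_state();v=s['position'][:2]*1000-C;ty=v@JY
L=[[(70,ty+b) for b in(-65,60)],]
for x0,y0,x1,y1,z,col in [(70,ty-65,70,ty+62,.040,(0,255,0)),(70,ty-65,70,ty+62,.012,(0,0,255)),(-30,ty+62,70,ty+62,.040,(0,255,0)),(-30,ty+62,70,ty+62,.012,(0,0,255))]:
    w=w2px('scene',[(*J(x0,y0)/1000,z),(*J(x1,y1)/1000,z)])
    P=[(int((c-c0+.5)*fx),int((r-r0+.5)*fy)) for r,c in w];cv2.line(k,P[0],P[1],col,1)
save('c2.png',k)
E
```

```text
t 27.33 TCP jig mm 20.76 24.08 z 44.69 F jig -4.55 -2.29 Fz 0.99 T [-0.095  1.063 -0.084] tilt 0.13
```

View pics/c2.png

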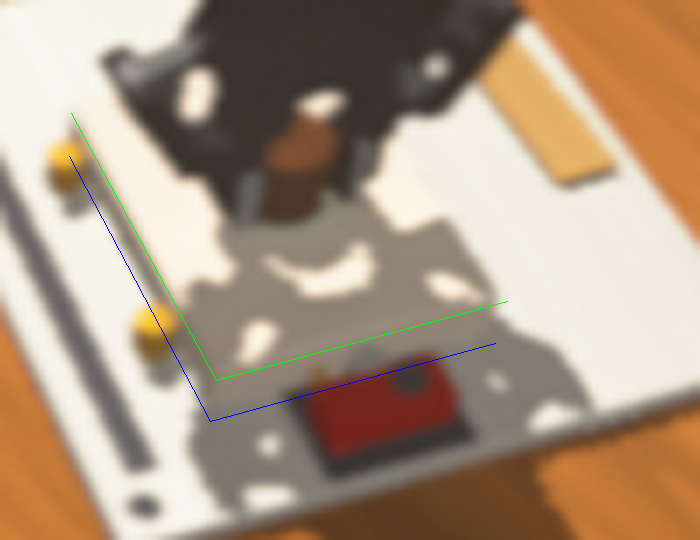

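The slab's side lies parallel along the dowel line. Its end is a few mm behind the projection and has nearly reached the pin at (320,372). I'll go on probing.

>>> {"method": "send_rows", "body": {
  "commands": [
    [[0.05,0,0,0,0,0],[0.05,0,0,0,0,0],[0,0,0,0,0,0]]
  ]
}}

```text
t: 27.63
position: [0.5793, 0.2207, 0.0446]
orientation: [2.558, 1.823, -0.006]
wrist_force: [-5.6, -2.1, 2.0]
grip_width: 0.359
```

```bash
python3 f.py
```

```text
t 27.63 TCP jig mm 20.75 24.22 z 44.64 F jig -4.64 -3.77 Fz 1.99 T [-0.399  1.096 -0.109] tilt 0.22
```

>>> {"method": "send_rows", "body": {
  "commands": [
    [[0.03,0,0,0,0,0],[0,0,0,0,0,0],[0,0,0,0,0,0]]
  ]
}}

```text
t: 27.88
position: [0.5793, 0.2208, 0.0447]
orientation: [2.558, 1.822, -0.006]
wrist_force: [-6.2, -3.2, 2.8]
grip_width: 0.358
```

```bash
python3 f.py
```

```text
t 27.88 TCP jig mm 20.75 24.24 z 44.66 F jig -4.81 -5.06 Fz 2.85 T [-0.546  1.12  -0.035] tilt 0.24
```

The end bears on the nose: y stays at 24.2 while the force rises. I'll press home slightly.

>>> {"method": "send_rows", "body": {
  "commands": [
    [[0.04,0.03,-0.01,0,0,0],[0.02,0.02,0,0,0,0],[0,0,0,0,0,0],[0,0,0,0,0,0]]
  ]
}}

```text
t: 28.22
position: [0.5793, 0.2208, 0.0447]
orientation: [2.558, 1.822, -0.008]
wrist_force: [-7.8, -3.8, 3.2]
grip_width: 0.354
```

```bash
python3 f.py
```

```text
t 28.22 TCP jig mm 20.74 24.25 z 44.67 F jig -6.12 -6.16 Fz 3.22 T [-0.675  1.334 -0.06 ] tilt 0.31
```

>>> {"method": "send_rows", "body": {
  "commands": [
    [[0,0,0,0,0,0],[0,0,0,0,0,0],[0,0,0,0,0,0],[0,0,0,0,0,0],[0,0,0,0,0,0],[0,0,0,0,0,0],[0,0,0,0,0,0],[0,0,0,0,0,0],[0,0,0,0,0,0],[0,0,0,0,0,0]]
  ],
  "claw": -1
}}

```text
t: 29.05
position: [0.5814, 0.2228, 0.0452]
orientation: [2.558, 1.824, -0.0]
wrist_force: [0.1, -0.1, 0.3]
grip_width: 1.0
```

```bash
python3 f.py
```

```text
t 29.05 TCP jig mm 22.02 26.85 z 45.18 F jig 0.14 -0.1 Fz 0.31 T [0.013 0.047 0.011] tilt 0.0
```

>>> {"method": "send_rows", "body": {
  "commands": [
    [[0,0,-0.3,0,0,0],[0,0,-0.8,0,0,0],[0,0,-1.5,0,0,0],[0,0,-2,0,0,0],[0,0,-2,0,0,0],[0,0,-2,0,0,0],[0,0,-2,0,0,0],[0,0,-2,0,0,0],[0,0,-1,0,0,0],[-2.5,-1,0,0,0,0],[-2.5,-1,0,0,0,0],[-2.5,-1,0,0,0,0],[-2.5,-1,0,0,0,0],[-2.5,-1,0,0,0,0],[-2.5,-1,0,0,0,0],[-2.5,-1,0,0,0,0],[-2.5,-1,0,0,0,0],[-2.5,-1,0,0,0,0],[-2.5,-1,0,0,0,0],[0,0,0,0,0,0]]
  ]
}}

```text
t: 30.72
position: [0.4009, 0.0166, 0.181]
orientation: [-2.56, -1.819, 0.007]
wrist_force: [-0.6, 0.4, -0.7]
grip_width: 0.997
```

```bash
python3 f.py; python3 - <<'E'
from jig import *
q,_=read_camera('scene');p,d=read_camera('top')
def crop(im,cam,r0,c0,h,w,f):
    k=cv2.resize(im[r0:r0+h,c0:c0+w],None,fx=f,fy=f,interpolation=cv2.INTER_CUBIC)
    for z,col in((.040,(0,255,0)),(.012,(0,0,255))):
        W=w2px(cam,[(*J(70,-60)/1000,z),(*J(70,86)/1000,z)])
        P=[(int((c-c0+.5)*f),int((r-r0+.5)*f)) for r,c in W];cv2.line(k,P[0],P[1],col,1)
    return k
a=crop(q,'scene',235,255,95,105,4.2);b=crop(p,'top',160,175,90,80,4.4)
h=min(a.shape[0],b.shape[0]);save('fin.png',np.hstack([a[:h],b[:h]]))
hsv=cv2.cvtColor(p,cv2.COLOR_RGB2HSV)
o=spot_point('top','mould_knob')+[];i=J(20,20)/1000
for cam in('top','scene'):
    for n,z in(('mould_knob',.060),('mould_mid',.026)):
        if cam=='scene' or 1:
            for x in spot_point(cam,n):
                v=px2w(cam,*x['location'],z)[:2]*1000-C
                if np.hypot(*v)<90: print(cam,n,(v@JX).round(1),(v@JY).round(1),round(x['p'],2))
E
```

```text
t 30.72 TCP jig mm -81.52 -226.87 z 180.97 F jig -0.74 0.21 Fz -0.69 T [0.035 0.036 0.016] tilt 0.25
top mould_knob 27.5 17.4 0.63
top mould_mid 27.5 24.1 0.59
scene mould_knob 18.8 14.8 0.83
scene mould_mid 19.5 16.2 0.89
```

View pics/fin.png

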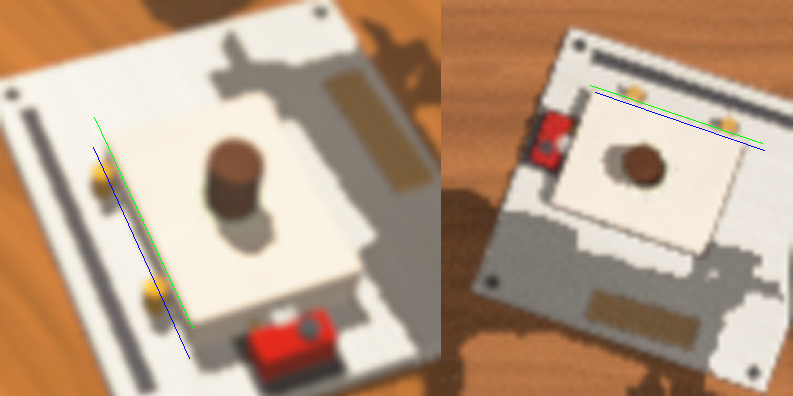

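```bash
cat > edge.py <<'E'
from jig import *
def prof(cam,im,P):  # sample R-B and gray at world points
    w=w2px(cam,P).astype(np.float32)
    return cv2.remap(im,w[None,:,1].copy(),w[None,:,0].copy(),cv2.INTER_LINEAR)[0].astype(float)
for cam in('scene','top'):
    im=np.mean([read_camera(cam)[0].astype(np.float32) for _ in range(4)],0)
    for name,fix,rng in(('+x side',[-40,-30,-10,0,10,20,30,40,60,70],np.arange(55,85,.5)),('-x side',[-30,-15,0,15,30,50,65],np.arange(-45,-15,.5))):
        out=[]
        for y in fix:
            v=prof(cam,im,[(*J(x,y)/1000,.040) for x in rng])
            s=cv2.GaussianBlur((v[:,0]-v[:,2])[None],(0,0),3)[0]; g=v.mean(1);gs=cv2.GaussianBlur(g[None],(0,0),3)[0]
            out.append((y,rng[np.argmax(abs(np.gradient(s)))],rng[np.argmax(abs(np.gradient(gs)))],round(abs(np.gradient(gs)).max(),1)))
        print(cam,name,[tuple(map(float,o)) for o in out])
E
python3 edge.py
```

```text
scene +x side [(-40.0, 71.5, 73.0, 1.8), (-30.0, 81.5, 69.0, 6.6), (-10.0, 78.5, 70.0, 8.9), (0.0, 72.0, 70.0, 8.6), (10.0, 67.0, 76.5, 8.7), (20.0, 66.5, 76.5, 9.2), (30.0, 66.5, 76.5, 8.9), (40.0, 67.0, 76.5, 9.2), (60.0, 74.0, 69.5, 8.2), (70.0, 79.5, 70.0, 9.5)]
scene -x side [(-30.0, -32.0, -30.5, 7.9), (-15.0, -33.0, -34.5, 5.3), (0.0, -33.5, -36.5, 7.9), (15.0, -29.5, -37.0, 7.7), (30.0, -36.0, -39.0, 7.8), (50.0, -30.5, -39.5, 8.0), (65.0, -39.0, -42.0, 8.2)]
top +x side [(-40.0, 77.0, 69.0, 2.7), (-30.0, 81.0, 69.0, 4.7), (-10.0, 71.5, 67.0, 2.3), (0.0, 71.0, 66.5, 1.8), (10.0, 71.0, 67.0, 1.5), (20.0, 71.0, 67.5, 1.5), (30.0, 71.0, 67.5, 1.3), (40.0, 79.5, 68.5, 3.1), (60.0, 81.0, 69.0, 7.0), (70.0, 70.5, 67.0, 1.0)]
top -x side [(-30.0, -31.5, -35.0, 5.2), (-15.0, -31.0, -28.0, 5.8), (0.0, -31.0, -34.5, 5.5), (15.0, -31.5, -28.0, 5.5), (30.0, -31.5, -34.0, 5.2), (50.0, -35.5, -28.5, 5.8), (65.0, -30.5, -39.0, 6.7)]
```

The final picture shows the mould square along the dowel line (its side measures at jig x≈70 from end to end, as it should) and against the nose. The rib is where it was and the arm is clear. I'm handing in the job.

```bash
python3 -c "
from bench import *
print(close_job(), read_state()['t'])"
```

```text
the job is handed in; nothing more can be done
the job is handed in; nothing more can be done
```

I lifted the white mould by its knob and laid it flat on the jig bed. I then slid it onto both dowels and along them to the end stop's nose, pressed it home, let go and backed off. I handed the job in at about 31–32 s of the 69 s allowed.

- **Dowels:** my first push met only dowel_b, because the slab did not yet reach dowel_a. I backed off, moved it along and pushed again. This time the push held at about 5 N, with a wrist moment that fits contact on both dowels.
- **Nose:** I felt it by position. The mould stopped dead in y while the force climbed from 2.3 to 6.2 N. Its setting works out at about +8 mm from touch, against +4 to +7 mm from the cameras.
- **Pressing home:** the last press was about 6 N towards the dowels and 6 N towards the nose, well under 2 kg. On release the tool sprang forward, towards the contacts.
- **Last look:** the edge readings that follow the long side lie at jig x of about 69–70 mm along its length (70 expected), so it is square on the dowels. The rest are shadow edges, or too faint to place.
- **Other things:** the rib showed no change. I did not check the cup, jug, mug, bottle, bowl or brush again at the end, but the arm did not go near them.

**Disagreements and gaps:**
- The detectors disagreed on the mould's final position by up to 9 mm. I relied on the edge measurements and the feel instead.
- I did not feel the three contacts again after letting go, and the cameras cannot show a gap smaller than a millimetre. I did not read the touch pin.

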